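# Seat a throwing bat on the potter's wheel

## Task

The square wooden bat on the potter's wheel is riding crooked on top of the two bat pins. Nudge it sideways by its edges with the fingertips or the outside of the fingers until both its holes drop over the pins and it lies flat on the wheel head. Do not pick up or lift the bat, leave the pots and the rib around it where they are, and take the hand away when it is seated.

Things in the scene. Friction and masses are not known exactly. Their poses are not given: they have to be found in the camera images.
- wheel: Tabletop potter's wheel, fixed to the table, splash pan off, head locked (does not turn). Origin on the table under the shaft axis, z up. Grey housing 400 (x) by 340 mm (y); flat black deck on top, 130 mm above the table, the shaft axis at its centre. Two deck studs (12 mm across, 14 mm high) on the wheel's y axis, 155 mm either side of the centre, show the line of the pins.
- head (a point): Centre of the flat top of the aluminium wheel head, 180 mm above the table: a disc of 180 mm diameter, 12 mm thick, 38 mm clear of the deck on a collar of up to 90 mm diameter.
- pin_a (a point): Centre of the top of the bat pin on the wheel's y axis, 70 mm to the +y side of the shaft axis. Steel, 10 mm diameter, bevelled top, 7 mm proud of the head. The bat hides both pins at the start.
- pin_b (a point): The same for the second, equal bat pin, 70 mm to the -y side of the shaft axis.
- bat: Square plywood bat, 200 x 200 x 12 mm, 0.33 kg, loose. Origin at its underside centre; z up, x, y along its sides. It starts on the pin tops, one side tipped down on the head's rim (up to 5 degrees), at most 45 mm and 15 degrees out of place; it slides at a few N. The edges on the side it is displaced to overhang the head. Seated: underside on the head, sides parallel to the wheel's axes, 1.5 mm play.
- round_hole (a point): Centre, at the underside, of the bat's round through hole, 13 mm diameter, 70 mm from the bat's centre along its +y. Either hole fits either pin, but as the bat lies this one is near pin_a.
- slot_hole (a point): Centre, at the underside, of the bat's slotted through hole, 13 mm (x) by 18 mm (y), 70 mm from the bat's centre along its -y.
- water_pot: Small terracotta bowl, 56 mm across, 42 mm high, loose on the deck near its corner at the wheel's +x, -y. Origin at the centre of its foot. Leave alone.
- rib: Wooden throwing rib, 30 x 105 x 6 mm with round ends, lying loose on the deck near its corner at the wheel's +x, +y. Origin at the centre of its underside. Leave alone.
- jar: White lidded jar with a knob, 92 mm across, 136 mm high, standing on the table to the left of the wheel. Origin at the centre of its foot. Leave alone.
- mug: White mug, 80 mm across, 90 mm high, handle on its +y side, standing on the table to the right of the wheel. Origin at the centre of its foot. Leave alone.

How it is judged:
By the outcome, as a careful person would: the job done as asked, in the order asked, and still so for the second after the job is handed in, with the robot touching nothing.
It also fails if it takes over 58 s, if anything falls off the work surface, if the arm or the gripper's body presses on something with over 40 N, if the wrist force passes 120 N, or if a joint passes its speed limit or range.

## Robot

A 6-joint arm with a two-finger parallel gripper is mounted at the origin on the work surface. World frame = base frame: x ahead of the robot, y to its left, z up, the work surface at z = 0. Lengths are in m, angles in rad, forces in N, time in s.
With the tool pointing down it reaches from about 0.25 to 0.8 m from the base axis. Payload 8.5 kg.
Tool frame: the origin (TCP) lies midway between the tips of the shut fingers; the grasp point (between the pads) lies 19 mm behind it; z points along the fingers, y is the line along which they close (so a half turn about z gives the same grasp; the last joint's range is limited). The gripper opens to 85 mm and grips with 20 to 120 N. Pads are 22 mm wide; open, the fingers measure 114 mm over their backs; the gripper's body (76 mm by 85 mm) begins 54 mm behind the grasp point. The pads swing forward as they close: fully open they stand 13 mm farther back than shut.
Start: joints at [-1.291, 0.238, -0.013, 1.319, 0, 1.571], TCP at [0.145, -0.505, 0.231] pointing down, gripper open.
Joint ranges: [-2.66, 2.66], [-1.03, 1.9], [-1.14, 1.46], [-1.82, 2.27], [-1.45, 1.34], [-3.14, 3.14]. Speed limits (rad/s): [2.22, 2.22, 2.79, 3.14, 3.14, 3.14].

## Interface

Orientations are given as a unit quaternion [x, y, z, w].
In Python, from rig import bot gives the robot as it stands.
- The arm moves only by the shell command python3 -m handwheel 'ROWS' [FORCE]. ROWS is JSON, a list of rows, each an object with "slide": the shift along the world's x, y, z in m, a list of three; "yaw": the turn about the world's z in degrees; "gripper": the finger opening in m, from 0 to 0.0854. A call has 1 to 8 rows; each row shifts and turns the commanded pose from where the row before left it; what a row does not reach is not made up. A row lasts 1/12 s, in which the tool goes at most 41.7 mm and 7.16 degrees, less where a joint would pass 70% of its speed; a pose out of reach is approached as far as the arm can. A call is refused whole if a number of a shift passes 0.0417 or a number of a turn 7.16, either way. A call with a gripper value outside its range is refused whole. The fingers move at their own pace and stop on an object; FORCE is the grip in N (left out, the last holds). Time passes only in rows, so rows that do not move let the fingers close. It gives the time, the measured TCP pose, the force, the opening and the grip force at its end, in the units of the state.
- bot.state(): the state, without advancing time (a new reading comes with each control period).
- bot.capture(name): name is "scene" or "top" or "wrist"; returns the picture (384x512x3 uint8, red, green, blue); there is no depth.
- bot.get_calibration(name): a dict with "fov_y" (degrees; the focal length in pixels is half the picture's height over the tangent of half this angle, whatever the lens; pixels are square), "cx", "cy" (the principal point, pixels), "dist_coeffs" ([k1, k2, p1, p2, k3] as OpenCV has them; the pictures are not rectified), "cam_to_world" (4x4, takes a point from camera to world coordinates); the wrist camera has in their place "hand_eye" (4x4, takes a point from camera to tool coordinates, whose origin is the TCP and whose axes are the flange's). Camera axes: x right, y down, z forward; pixel columns grow to the right and rows downward; lengths in m; the calibration is good to about 2 mm. A picture is of the moment at which its call begins: read the wrist's pose just before it. get_calibration takes no time and is no camera call.
- bot.close_job(): hands the job in; it is judged then, once.
The state is a dict: "time_s": time; "joints": joint angles; "dq": joint speeds; "tau": joint torques, N m; "position": TCP position; "tool_rot": TCP orientation; "ft_force": force on the tool from outside, world axes, zero at the start; "ft_torque": the same for the moment, N m; "finger_gap": finger opening in m; "grip_force": force on a finger pad.
Only numpy, scipy, OpenCV 4.12 (cv2) and the standard library are available. Lean on these libraries where they do the work, as an engineer would, in place of code of your own. Each camera call takes 0.05 s, during which the arm holds its last target. There are 200 camera calls.

## Working session

There is one attempt and no reset: what is moved stays moved. The work goes in short steps, Python scripts to look and compute and a shell command to move; the robot and the scene stay as the last step left them, time stands still between calls to the robot, and variables do not carry over. Pictures are saved under pics/ and viewed, at most 10 in all, crops included, and the job is handed in when it is done.

```bash
mkdir -p pics; python3 - <<'E'
from rig import bot
import cv2,numpy as np
for n in ["top","scene"]:
    im=bot.capture(n); cv2.imwrite(f"pics/{n}0.png",im[:,:,::-1]); c=bot.get_calibration(n)
    print(n,c["fov_y"],c["cx"],c["cy"],c["dist_coeffs"]); print(np.round(c["cam_to_world"],3))
print(bot.state())
E
```

```text
top 57.46868822214031 250.0028071846345 192.2633298597595 [-0.01310535  0.          0.          0.          0.        ]
[[-0.016 -0.996  0.093  0.538]
 [-1.     0.015 -0.013  0.035]
 [ 0.011 -0.093 -0.996  0.939]
 [ 0.     0.     0.     1.   ]]
scene 51.40675781219644 260.08559748124117 187.47168179356152 [-0.03549161  0.          0.          0.          0.        ]
[[ 0.043  0.762 -0.646  1.294]
 [ 0.999 -0.022  0.04  -0.033]
 [ 0.016 -0.647 -0.762  0.957]
 [ 0.     0.     0.     1.   ]]
{'time_s': 0.1, 'joints': array([-1.29101857e+00,  2.38747182e-01, -1.41523707e-02,  1.31919022e+00,
        2.04998116e-05,  1.57081565e+00]), 'dq': array([ 0.00020209, -0.0016692 ,  0.00140235, -0.00182619, -0.00046588,
       -0.00033187]), 'tau': array([-2.99294887e-03, -5.39719713e+01,  3.46999168e+01,  1.34447849e-02,
       -2.04056587e-04,  2.70845895e-06]), 'position': array([ 0.14488129, -0.50423886,  0.2307349 ]), 'tool_rot': array([ 9.90232638e-01,  1.39423473e-01, -8.00311998e-05, -6.41835290e-04]), 'ft_force': array([-0.24921495, -0.39279654, -1.72265725]), 'ft_torque': array([ 0.04185422,  0.01567163, -0.01562598]), 'grip_force': 0.0, 'finger_gap': 0.08513231118862308}
```

View pics/top0.png

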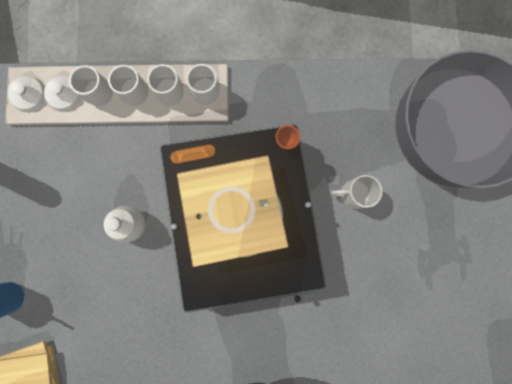

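View pics/scene0.png

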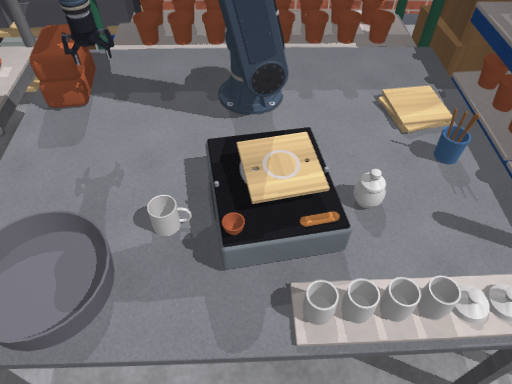

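The top view shows the deck studs at about (173.5,227) and (308,205), the bat corners at about (178,172), (270,156), (288,247) and (193,266), and the holes at (198.5,216) and (264,204). In the scene view the holes are at about (250,168) and (307,160). I'll refine these and triangulate.

```bash
cat > h.py <<'E'
import cv2,numpy as np
from rig import bot
def cal(n):
    c=bot.get_calibration(n); f=192/np.tan(np.radians(c["fov_y"]/2))
    K=np.array([[f,0,c["cx"]],[0,f,c["cy"]],[0,0,1.]]); return K,np.array(c["dist_coeffs"],float),np.array(c["cam_to_world"])
def rays(n,px):
    K,d,T=cal(n); u=cv2.undistortPoints(np.array(px,float).reshape(-1,1,2),K,d)[:,0]
    return T[:3,3],np.c_[u,np.ones(len(u))]@T[:3,:3].T
def plane(n,px,z):
    o,r=rays(n,px); return o+r*((z-o[2])/r[:,2])[:,None]
def tri(p,q):
    o1,a=rays("top",p);o2,b=rays("scene",q);out=[]
    for u,v in zip(a,b):
        s=np.linalg.lstsq(np.c_[u,-v],o2-o1,rcond=None)[0]; out.append(((o1+s[0]*u)+(o2+s[1]*v))/2)
    return np.array(out)
def quad(im,roi):
    x0,y0,x1,y1=roi; hsv=cv2.cvtColor(im,cv2.COLOR_RGB2HSV)
    m=cv2.inRange(hsv,(10,45,110),(32,255,255)); k=np.zeros_like(m);k[y0:y1,x0:x1]=m[y0:y1,x0:x1]
    k=cv2.morphologyEx(k,cv2.MORPH_OPEN,np.ones((5,5)))
    c=max(cv2.findContours(k,cv2.RETR_EXTERNAL,cv2.CHAIN_APPROX_NONE)[0],key=cv2.contourArea)
    h=cv2.convexHull(c); e=.02
    while len(q:=cv2.approxPolyDP(h,e*cv2.arcLength(h,True),True))>4: e+=.005
    q=q[:,0].astype(float); L=[]; pts=c[:,0].astype(float)
    for i in range(4):
        a,b=q[i],q[(i+1)%4]; d=b-a; t=(pts-a)@d/(d@d); n=np.array([-d[1],d[0]])/np.linalg.norm(d)
        s=pts[(t>.1)&(t<.9)&(abs((pts-a)@n)<3)]
        vx,vy,x,y=cv2.fitLine(s.astype(np.float32),cv2.DIST_HUBER,0,.01,.01)[:,0]; L.append((vx,vy,x,y))
    r=[]
    for i in range(4):
        a,b=L[i-1],L[i]; s=np.linalg.solve([[a[0],-b[0]],[a[1],-b[1]]],[b[2]-a[2],b[3]-a[3]]); r.append([a[2]+s[0]*a[0],a[3]+s[0]*a[1]])
    r=np.array(r); return r
E
python3 - <<'E'
from h import *
t=cv2.imread("pics/top0.png")[:,:,::-1].copy();s=cv2.imread("pics/scene0.png")[:,:,::-1].copy()
qt=quad(t,(165,150,300,275)); qs=quad(s,(225,128,335,210))
order=lambda q,f:q
print(qt.round(1),qs.round(1))
# world order by angle
def srt(n,q):
    w=plane(n,q,.195)[:,:2];c=w.mean(0);return q[np.argsort((np.arctan2(*(w-c).T[::-1])))]
P=tri(srt("top",qt),srt("scene",qs)); print("corners\n",P.round(4), P.mean(0).round(4))
st=plane("top",[(173.5,227),(308,205)],.144);print("studs",st.round(4),st.mean(0).round(4),"dist",np.linalg.norm(st[0]-st[1]))
y=st[0]-st[1];print("wheel yaw",np.degrees(np.arctan2(-y[0],y[1])))
print("studs scene",plane("scene",[(326.5,169.5),(216,184)],.144).round(4))
print("holes",plane("top",[(198.5,216),(264,204)],.199).round(4))
for i in range(4):
    d=P[(i+1)%4]-P[i];print(np.linalg.norm(d),np.degrees(np.arctan2(d[1],d[0])))
print("pots deck",plane("top",[(288,137),(193,154)],.14).round(3))
big=cv2.resize(t[120:320,150:340],None,fx=4,fy=4,interpolation=cv2.INTER_CUBIC)[:600]
b2=cv2.resize(s[120:245,200:350],None,fx=4,fy=4,interpolation=cv2.INTER_CUBIC)
cv2.imwrite("pics/tc.png",cv2.resize(t[120:315,155:330],None,fx=3,fy=3)[:,:,::-1]);cv2.imwrite("pics/sc.png",b2[:,:,::-1])
E
```

```text
[[267.6 155. ]
 [287.8 246.8]
 [192.5 266.7]
 [176.1 172.9]] [[306.  131.4]
 [329.7 189.3]
 [252.  202.8]
 [236.4 141.9]]
corners
 [[ 0.4917 -0.0506  0.2058]
 [ 0.6895 -0.014   0.1867]
 [ 0.6527  0.1844  0.1875]
 [ 0.4543  0.146   0.2065]] [0.572  0.0664 0.1966]
studs [[ 0.5363  0.1992  0.144 ]
 [ 0.5812 -0.1063  0.144 ]] [0.5588 0.0464 0.144 ] dist 0.30879596720305896
wheel yaw 8.36396389979763
studs scene [[ 0.5442  0.1984  0.144 ]
 [ 0.5888 -0.1078  0.144 ]]
holes [[ 0.5586  0.1353  0.199 ]
 [ 0.5818 -0.0032  0.199 ]]
0.2019934853743222 10.491808479762428
0.20182537562663957 100.50099641782984
0.20295281925461736 -169.0419131928373
0.2001832338163948 -79.22342704110528
pots deck [[ 0.741 -0.065  0.14 ]
 [ 0.704  0.156  0.14 ]]
```

View pics/tc.png

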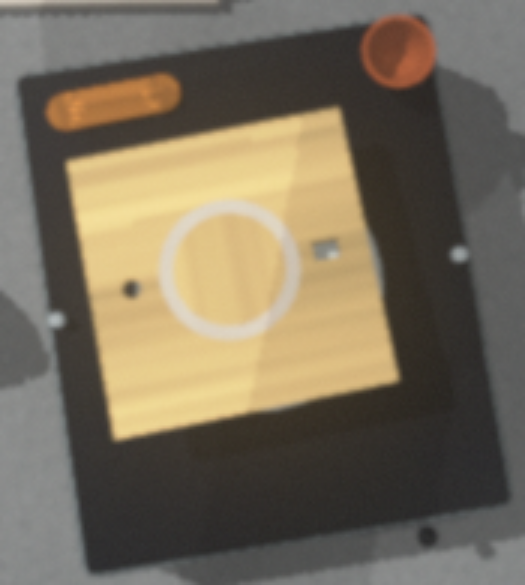

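View pics/sc.png

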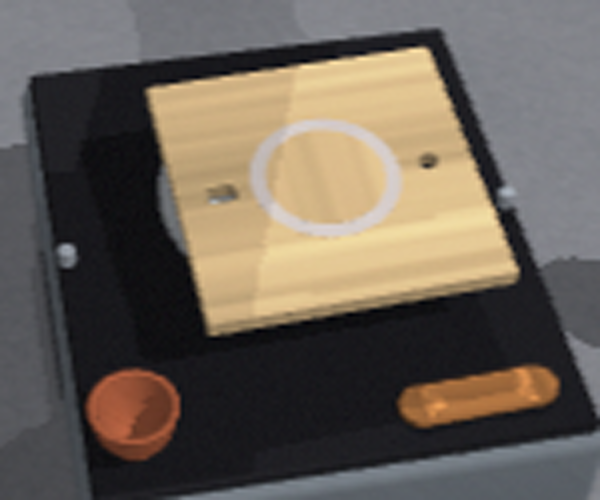

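The bat is displaced about +12 mm in x and +19 mm in y in the wheel frame, with +2.3° of yaw, and it is tipped toward +x. I'll use the two open fingertips as a straight edge: first push the +y edge, then the +x edge. I'm approaching the +y side now.

```bash
R='{"slide":[0.0126,0.0221,0],"yaw":2.575,"gripper":0.0854}'; U='{"slide":[0.0126,0.0221,0.006],"yaw":2.575,"gripper":0.0854}'
python3 -m handwheel '[{"slide":[0.0126,0.0221,0.006],"yaw":2.575,"gripper":0.0854},{"slide":[0.0126,0.0221,0.006],"yaw":2.575},{"slide":[0.0126,0.0221,0.006],"yaw":2.575},{"slide":[0.0126,0.0221,0.006],"yaw":2.575},{"slide":[0.0126,0.0221,0.006],"yaw":2.575},{"slide":[0.0126,0.0221,0],"yaw":2.575},{"slide":[0.0126,0.0221,0],"yaw":2.575},{"slide":[0.0126,0.0221,0],"yaw":2.575}]'
python3 -m handwheel '[{"slide":[0.0126,0.0221,0],"yaw":2.575},{"slide":[0.0126,0.0221,0],"yaw":2.575},{"slide":[0.0126,0.0221,0],"yaw":2.575},{"slide":[0.0126,0.0221,0],"yaw":2.575},{"slide":[0.0126,0.0221,0],"yaw":2.575},{"slide":[0.0126,0.0221,0],"yaw":2.575},{"slide":[0.0126,0.0221,0],"yaw":2.575},{"slide":[0.0126,0.0221,0],"yaw":2.575}]'
```

```text
$[1]: bad value
$[0]: bad value
```

```bash
python3 -m handwheel '[{"slide":[0.0126,0.0221,0.006],"yaw":2.575,"gripper":0.0854},{"slide":[0.0126,0.0221,0.006],"yaw":2.575,"gripper":0.0854},{"slide":[0.0126,0.0221,0.006],"yaw":2.575,"gripper":0.0854},{"slide":[0.0126,0.0221,0.006],"yaw":2.575,"gripper":0.0854},{"slide":[0.0126,0.0221,0.006],"yaw":2.575,"gripper":0.0854},{"slide":[0.0126,0.0221,0],"yaw":2.575,"gripper":0.0854},{"slide":[0.0126,0.0221,0],"yaw":2.575,"gripper":0.0854},{"slide":[0.0126,0.0221,0],"yaw":2.575,"gripper":0.0854}]'
```

```text
time_s: 0.77
position: [0.246, -0.3265, 0.2612]
tool_rot: [0.949, 0.315, -0.0, -0.0]
ft_force: [0.4, 0.4, 0.9]
finger_gap: 0.0854
grip_force: 0.0
```

```bash
python3 -m handwheel '[{"slide":[0.0126,0.0221,0],"yaw":2.575,"gripper":0.0854},{"slide":[0.0126,0.0221,0],"yaw":2.575,"gripper":0.0854},{"slide":[0.0126,0.0221,0],"yaw":2.575,"gripper":0.0854},{"slide":[0.0126,0.0221,0],"yaw":2.575,"gripper":0.0854},{"slide":[0.0126,0.0221,0],"yaw":2.575,"gripper":0.0854},{"slide":[0.0126,0.0221,0],"yaw":2.575,"gripper":0.0854},{"slide":[0.0126,0.0221,0],"yaw":2.575,"gripper":0.0854},{"slide":[0.0126,0.0221,0],"yaw":2.575,"gripper":0.0854}]'
python3 -m handwheel '[{"slide":[0.0126,0.0221,0],"yaw":2.575,"gripper":0.0854},{"slide":[0.0126,0.0221,0],"yaw":2.575,"gripper":0.0854},{"slide":[0.0126,0.0221,0],"yaw":2.575,"gripper":0.0854},{"slide":[0.0126,0.0221,0],"yaw":2.575,"gripper":0.0854},{"slide":[0.0126,0.0221,0],"yaw":2.575,"gripper":0.0854},{"slide":[0.0126,0.0221,0],"yaw":2.575,"gripper":0.0854},{"slide":[0.0126,0.0221,0],"yaw":2.575,"gripper":0.0854},{"slide":[0.0126,0.0221,0],"yaw":2.575,"gripper":0.0854}]'
python3 -m handwheel '[{"slide":[0.0126,0.0221,0],"yaw":2.575,"gripper":0.0854},{"slide":[0.0126,0.0221,0],"yaw":2.575,"gripper":0.0854},{"slide":[0.0126,0.0221,0],"yaw":2.575,"gripper":0.0854},{"slide":[0.0126,0.0221,0],"yaw":2.575,"gripper":0.0854},{"slide":[0.0126,0.0221,0],"yaw":2.575,"gripper":0.0854},{"slide":[0.0126,0.0221,0],"yaw":2.575,"gripper":0.0854},{"slide":[0.0126,0.0221,0],"yaw":2.575,"gripper":0.0854},{"slide":[0.0126,0.0221,0],"yaw":2.575,"gripper":0.0854}]'
python3 -c "
from rig import bot
s=bot.state();print(s['joints'])"
```

```text
time_s: 1.43
position: [0.3468, -0.1497, 0.2612]
tool_rot: [0.877, 0.48, -0.0, -0.0]
ft_force: [0.2, 0.5, -0.5]
finger_gap: 0.0854
grip_force: 0.0
time_s: 2.1
position: [0.4476, 0.0271, 0.2611]
tool_rot: [0.777, 0.629, -0.0, -0.0]
ft_force: [0.4, -0.6, -0.3]
finger_gap: 0.0853
grip_force: 0.0
time_s: 2.77
position: [0.5484, 0.2038, 0.2608]
tool_rot: [0.652, 0.758, -0.0, -0.0]
ft_force: [0.2, 0.2, 0.8]
finger_gap: 0.0851
grip_force: 0.0
[ 3.55836029e-01  3.37532651e-01  2.01964913e-01  1.43614848e+00
 -8.84820608e-06  1.77710006e+00]
```

```bash
python3 -m handwheel '[{"slide":[0,0,-0.013],"yaw":0,"gripper":0.0854},{"slide":[0,0,-0.013],"yaw":0,"gripper":0.0854},{"slide":[0,0,-0.013],"yaw":0,"gripper":0.0854},{"slide":[0,0,-0.013],"yaw":0,"gripper":0.0854},{"slide":[0,0,-0.013],"yaw":0,"gripper":0.0854},{"slide":[0,0,-0.013],"yaw":0,"gripper":0.0854},{"slide":[0,0,-0.013],"yaw":0,"gripper":0.0854},{"slide":[0,0,-0.013],"yaw":0,"gripper":0.0854}]'
python3 -m handwheel '[{"slide":[0.0007,-0.005,0],"yaw":0,"gripper":0.0854},{"slide":[0.0007,-0.005,0],"yaw":0,"gripper":0.0854},{"slide":[0.0007,-0.005,0],"yaw":0,"gripper":0.0854},{"slide":[0.0003,-0.002,0],"yaw":0,"gripper":0.0854},{"slide":[0.0003,-0.002,0],"yaw":0,"gripper":0.0854},{"slide":[0.0003,-0.002,0],"yaw":0,"gripper":0.0854},{"slide":[0.0003,-0.002,0],"yaw":0,"gripper":0.0854}]'
python3 -m handwheel '[{"slide":[0.0003,-0.002,0],"yaw":0,"gripper":0.0854},{"slide":[0.0003,-0.002,0],"yaw":0,"gripper":0.0854},{"slide":[0.0003,-0.002,0],"yaw":0,"gripper":0.0854},{"slide":[0.0003,-0.002,0],"yaw":0,"gripper":0.0854}]'
python3 - <<'E'
from h import *
for n in ["top","scene"]: cv2.imwrite(f"pics/{n}1.png",bot.capture(n)[:,:,::-1])
a=cv2.imread("pics/top1.png")[100:320,140:340];b=cv2.imread("pics/scene1.png")[90:290,190:390]
cv2.imwrite("pics/m1.png",np.hstack([cv2.resize(a,(400,440)),cv2.resize(b,(400,440))]))
E
```

```text
time_s: 3.43
position: [0.5479, 0.2026, 0.1562]
tool_rot: [0.653, 0.757, -0.0, -0.0]
ft_force: [0.1, 0.3, -0.2]
finger_gap: 0.0855
grip_force: 0.0
time_s: 4.02
position: [0.5517, 0.1795, 0.1577]
tool_rot: [0.653, 0.757, 0.0, 0.0]
ft_force: [-0.5, -0.2, -0.7]
finger_gap: 0.0856
grip_force: 0.0
time_s: 4.35
position: [0.5529, 0.1719, 0.1574]
tool_rot: [0.653, 0.757, 0.0, -0.0]
ft_force: [0.4, 3.0, 0.8]
finger_gap: 0.0855
grip_force: 1.2
```

View pics/m1.png

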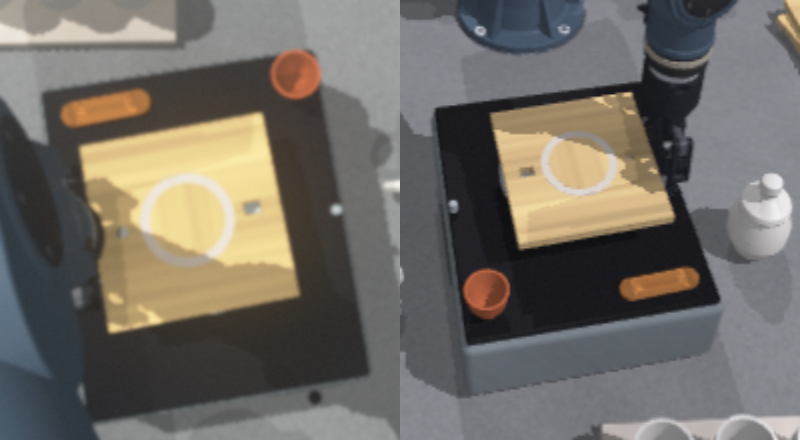

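Both fingers bear on the +y edge with 3 N of contact. I'll keep pushing.

```bash
python3 -m handwheel '[{"slide":[0.0003,-0.002,0],"yaw":0,"gripper":0.0854},{"slide":[0.0003,-0.002,0],"yaw":0,"gripper":0.0854},{"slide":[0.0003,-0.002,0],"yaw":0,"gripper":0.0854},{"slide":[0.0003,-0.002,0],"yaw":0,"gripper":0.0854},{"slide":[0.0003,-0.002,0],"yaw":0,"gripper":0.0854},{"slide":[0.0003,-0.002,0],"yaw":0,"gripper":0.0854},{"slide":[0,0,0],"yaw":0,"gripper":0.0854}]'
python3 - <<'E'
from h import *
for n in ["top","scene"]: cv2.imwrite(f"pics/{n}2.png",bot.capture(n)[:,:,::-1])
def corr(n,i,j,pts,w=12,r=22):
    a=cv2.imread(f"pics/{n}{i}.png");b=cv2.imread(f"pics/{n}{j}.png")
    out=[]
    for x,y in pts:
        t=a[y-w:y+w+1,x-w:x+w+1];s=b[y-w-r:y+w+r+1,x-w-r:x+w+r+1];m=cv2.matchTemplate(s,t,cv2.TM_CCOEFF_NORMED)
        _,v,_,l=cv2.minMaxLoc(m);out.append((l[0]-r,l[1]-r,round(v,2)))
    return out
print(corr("top",0,2,[(264,204),(268,157),(286,246)]))
t=cv2.imread("pics/top2.png")[:,:,::-1].copy();s=cv2.imread("pics/scene2.png")[:,:,::-1].copy()
print(quad(t,(165,150,310,275)).round(1))
a=t[100:320,140:340][:,:,::-1];b=s[90:290,190:390][:,:,::-1]
cv2.imwrite("pics/m2.png",np.hstack([cv2.resize(a,(400,440)),cv2.resize(b,(400,440))]))
E
```

```text
time_s: 5.03
position: [0.5545, 0.1592, 0.1573]
tool_rot: [0.653, 0.757, -0.0, 0.0]
ft_force: [-1.1, 0.1, 0.7]
finger_gap: 0.0853
grip_force: 0.5
[(8, 2, 0.97), (9, 2, 0.98), (7, 2, 1.0)]
[[277.9 156.5]
 [294.2 248.7]
 [199.7 265.5]
 [185.4 171.5]]
```

View pics/m2.png

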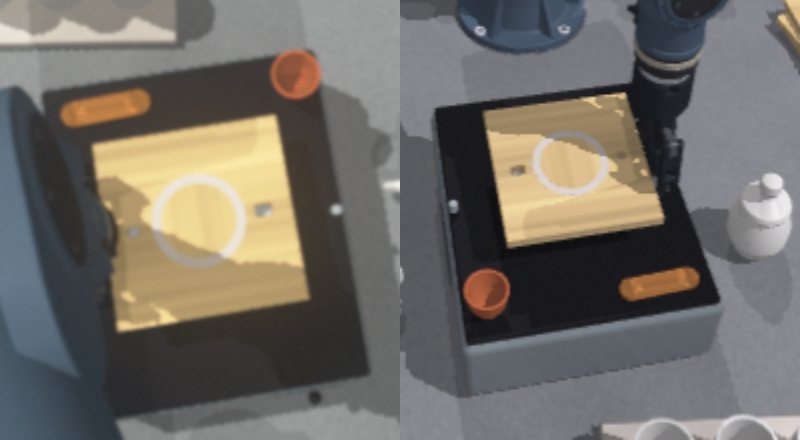

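```bash
cat >> h.py <<'E'
def srt(n,q):
    w=plane(n,q,.195)[:,:2];c=w.mean(0);return q[np.argsort((np.arctan2(*(w-c).T[::-1])))]
W0=np.array([.5588,.0464]);th=np.radians(8.36)
Rw=np.array([[np.cos(th),np.sin(th)],[-np.sin(th),np.cos(th)]])
def batpose(t,s,rt=(165,140,315,280),rs=(215,118,345,220)):
    qt,qs=srt("top",quad(t,rt)),srt("scene",quad(s,rs)); P=tri(qt,qs)
    P2=np.array([plane("top",[q],z)[0] for q,z in zip(qt,P[:,2])])   # xy from the top camera alone
    c=P2[:,:2].mean(0); yaw=np.mean([np.degrees(np.arctan2(*(P2[b]-P2[a])[[1,0]]))for a,b in((0,1),(3,2))]); yy=np.mean([np.degrees(np.arctan2(*(P2[b]-P2[a])[[1,0]]))-90 for a,b in((1,2),(0,3))])
    print("wheel-frame centre mm",(Rw@(c-W0)*1e3).round(1),"yaw err",round(yaw-8.36,2),round(yy-8.36,2),"z",P[:,2].round(4))
E
python3 - <<'E'
from h import *
for i in (0,2):
    r=lambda n:cv2.imread(f"pics/{n}{i}.png")[:,:,::-1].copy()
    batpose(r("top"),r("scene"))
print((Rw@(plane("top",[(271.5,205.2),(207,215.5)],.197)[:,:2]-W0).T*1e3).T.round(1))
print((Rw@(bot.state()["position"][:2]-W0)*1e3).round(1))
E
```

```text
wheel-frame centre mm [16.1 18.4] yaw err 2.33 2.22 z [0.2058 0.1867 0.1875 0.2065]
wheel-frame centre mm [12.8  1.1] yaw err 0.28 0.38 z [0.2059 0.1877 0.1872 0.2063]
[[ 10.6 -67.9]
 [ 11.   70.4]]
[ 12.  112.3]
```

The y offset is about 1 mm and the yaw error about 0.3°. I'll push 1 mm more, then retreat, go up and move round to the +x side.

```bash
python3 -m handwheel '[{"slide":[0.0001,-0.001,0],"yaw":0,"gripper":0.0854},{"slide":[0,0,0],"yaw":0,"gripper":0.0854},{"slide":[-0.0015,0.010,0],"yaw":0,"gripper":0.0854},{"slide":[-0.0015,0.010,0],"yaw":0,"gripper":0.0854}]'
python3 -m handwheel '[{"slide":[0,0,0.013],"yaw":0,"gripper":0.0854},{"slide":[0,0,0.013],"yaw":0,"gripper":0.0854},{"slide":[0,0,0.013],"yaw":0,"gripper":0.0854},{"slide":[0,0,0.013],"yaw":0,"gripper":0.0854},{"slide":[0,0,0.013],"yaw":0,"gripper":0.0854},{"slide":[0,0,0.013],"yaw":0,"gripper":0.0854},{"slide":[0,0,0.013],"yaw":0,"gripper":0.0854},{"slide":[0,0,0.013],"yaw":0,"gripper":0.0854}]'
python3 -m handwheel '[{"slide":[0.0094,-0.0069,0],"yaw":5.62,"gripper":0.0854},{"slide":[0.0094,-0.0069,0],"yaw":5.62,"gripper":0.0854},{"slide":[0.0094,-0.0069,0],"yaw":5.62,"gripper":0.0854},{"slide":[0.0094,-0.0069,0],"yaw":5.62,"gripper":0.0854},{"slide":[0.0094,-0.0069,0],"yaw":5.62,"gripper":0.0854},{"slide":[0.0094,-0.0069,0],"yaw":5.62,"gripper":0.0854},{"slide":[0.0094,-0.0069,0],"yaw":5.62,"gripper":0.0854},{"slide":[0.0094,-0.0069,0],"yaw":5.62,"gripper":0.0854}]'
python3 -m handwheel '[{"slide":[0.0094,-0.0069,0],"yaw":5.62,"gripper":0.0854},{"slide":[0.0094,-0.0069,0],"yaw":5.62,"gripper":0.0854},{"slide":[0.0094,-0.0069,0],"yaw":5.62,"gripper":0.0854},{"slide":[0.0094,-0.0069,0],"yaw":5.62,"gripper":0.0854},{"slide":[0.0094,-0.0069,0],"yaw":5.62,"gripper":0.0854},{"slide":[0.0094,-0.0069,0],"yaw":5.62,"gripper":0.0854},{"slide":[0.0094,-0.0069,0],"yaw":5.62,"gripper":0.0854},{"slide":[0.0094,-0.0069,0],"yaw":5.62,"gripper":0.0854}]'
```

```text
time_s: 5.47
position: [0.5514, 0.1788, 0.1572]
tool_rot: [0.654, 0.757, -0.0, -0.0]
ft_force: [0.3, 0.0, 0.5]
finger_gap: 0.0854
grip_force: 0.0
time_s: 6.13
position: [0.5512, 0.1796, 0.2618]
tool_rot: [0.653, 0.757, -0.0, -0.0]
ft_force: [0.5, 0.6, -0.1]
finger_gap: 0.0853
grip_force: 0.0
time_s: 6.8
position: [0.627, 0.1242, 0.2611]
tool_rot: [0.311, 0.95, -0.0, -0.0]
ft_force: [0.3, 0.6, 0.4]
finger_gap: 0.0855
grip_force: 0.0
time_s: 7.47
position: [0.7023, 0.0691, 0.261]
tool_rot: [-0.076, 0.997, -0.0, -0.0]
ft_force: [-0.8, 0.9, -0.3]
finger_gap: 0.0856
grip_force: 0.0
```

```bash
python3 -m handwheel '[{"slide":[0,0,-0.013],"yaw":-0.3,"gripper":0.0854},{"slide":[0,0,-0.013],"yaw":0,"gripper":0.0854},{"slide":[0,0,-0.013],"yaw":0,"gripper":0.0854},{"slide":[0,0,-0.013],"yaw":0,"gripper":0.0854},{"slide":[0,0,-0.013],"yaw":0,"gripper":0.0854},{"slide":[0,0,-0.013],"yaw":0,"gripper":0.0854},{"slide":[0,0,-0.013],"yaw":0,"gripper":0.0854},{"slide":[0,0,-0.013],"yaw":0,"gripper":0.0854}]'
python3 -m handwheel '[{"slide":[-0.005,-0.0007,0],"yaw":0,"gripper":0.0854},{"slide":[-0.005,-0.0007,0],"yaw":0,"gripper":0.0854},{"slide":[-0.005,-0.0007,0],"yaw":0,"gripper":0.0854},{"slide":[-0.002,-0.0003,0],"yaw":0,"gripper":0.0854},{"slide":[-0.002,-0.0003,0],"yaw":0,"gripper":0.0854},{"slide":[-0.002,-0.0003,0],"yaw":0,"gripper":0.0854},{"slide":[-0.002,-0.0003,0],"yaw":0,"gripper":0.0854}]'
python3 -m handwheel '[{"slide":[-0.002,-0.0003,0],"yaw":0,"gripper":0.0854},{"slide":[-0.002,-0.0003,0],"yaw":0,"gripper":0.0854},{"slide":[-0.002,-0.0003,0],"yaw":0,"gripper":0.0854},{"slide":[-0.001,-0.0001,0],"yaw":0,"gripper":0.0854},{"slide":[0,0,0],"yaw":0,"gripper":0.0854}]'
python3 - <<'E'
from h import *
for n in ["top","scene"]: cv2.imwrite(f"pics/{n}3.png",bot.capture(n)[:,:,::-1])
print((Rw@(bot.state()["position"][:2]-W0)*1e3).round(1))
t=cv2.imread("pics/top3.png");s=cv2.imread("pics/scene3.png")
a=t[100:320,140:340];b=s[90:290,190:390]
cv2.imwrite("pics/m3.png",np.hstack([cv2.resize(a,(400,440)),cv2.resize(b,(400,440))]))
try: batpose(t[:,:,::-1].copy(),s[:,:,::-1].copy())
except Exception as e: print(e)
E
```

```text
time_s: 8.13
position: [0.7018, 0.0694, 0.1564]
tool_rot: [-0.07, 0.998, -0.0, -0.0]
ft_force: [0.9, 0.6, 0.4]
finger_gap: 0.0856
grip_force: 0.0
time_s: 8.72
position: [0.6794, 0.0649, 0.158]
tool_rot: [-0.07, 0.998, -0.0, 0.001]
ft_force: [3.8, 0.0, 0.5]
finger_gap: 0.0854
grip_force: 1.5
time_s: 9.13
position: [0.671, 0.0638, 0.157]
tool_rot: [-0.07, 0.998, -0.0, -0.001]
ft_force: [0.2, -0.4, -0.0]
finger_gap: 0.0855
grip_force: 0.1
[113.6   0.9]
max() iterable argument is empty
```

View pics/m3.png

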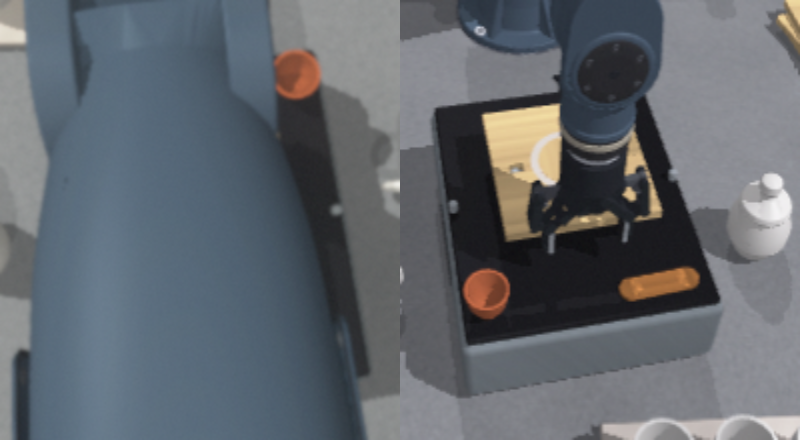

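The arm hides the top view, and in the scene view both fingertips are on the +x edge. I'll use force from here, in 1 mm steps: a jump in force means the pins have caught the bat.

```bash
python3 -m handwheel '[{"slide":[-0.001,-0.0001,0],"yaw":0,"gripper":0.0854},{"slide":[0,0,0],"yaw":0,"gripper":0.0854}]'|sed -n '2p;4p'
python3 -m handwheel '[{"slide":[-0.001,-0.0002,0],"yaw":0,"gripper":0.0854},{"slide":[0,0,0],"yaw":0,"gripper":0.0854}]'|sed -n '2p;4p'
python3 -m handwheel '[{"slide":[-0.001,-0.0001,0],"yaw":0,"gripper":0.0854},{"slide":[0,0,0],"yaw":0,"gripper":0.0854}]'|sed -n '2p;4p'
python3 - <<'E'
from h import *
cv2.imwrite("pics/scene4.png",bot.capture("scene")[:,:,::-1])
a,b=[cv2.imread(f"pics/scene{i}.png") for i in (3,4)]
for x,y,w in((321,196,5),(244,209,5),(233,147,6),(243,147,6),(248,175,6)):   # front corners / far corner / slot
    t=a[y-w:y+w+1,x-w:x+w+1];s=b[y-w-6:y+w+7,x-w-6:x+w+7];_,v,_,l=cv2.minMaxLoc(cv2.matchTemplate(s,t,cv2.TM_CCOEFF_NORMED));print((x,y),l[0]-6,l[1]-6,round(v,2))
E
```

```text
position: [0.6706, 0.0638, 0.1568]
ft_force: [0.1, -0.5, -0.3]
position: [0.6699, 0.0636, 0.1571]
ft_force: [0.7, -1.1, -1.3]
position: [0.6693, 0.0634, 0.1573]
ft_force: [3.6, -2.0, -1.2]
(321, 196) 0 -1 0.19
(244, 209) 0 0 0.99
(233, 147) 0 -1 0.98
(243, 147) 4 -1 0.98
(248, 175) -1 -1 0.94
```

```bash
python3 -m handwheel '[{"slide":[-0.001,-0.0001,0],"yaw":0,"gripper":0.0854},{"slide":[0,0,0],"yaw":0,"gripper":0.0854}]'|sed -n '2p;4p'
python3 -m handwheel '[{"slide":[-0.001,-0.0002,0],"yaw":0,"gripper":0.0854},{"slide":[0,0,0],"yaw":0,"gripper":0.0854}]'|sed -n '2p;4p'
python3 - <<'E'
from h import *
cv2.imwrite("pics/scene5.png",bot.capture("scene")[:,:,::-1])
a,b=[cv2.imread(f"pics/scene{i}.png") for i in (4,5)]
for x,y,w in((244,209,5),(233,147,6),(248,175,6)):
    t=a[y-w:y+w+1,x-w:x+w+1];s=b[y-w-6:y+w+7,x-w-6:x+w+7];_,v,_,l=cv2.minMaxLoc(cv2.matchTemplate(s,t,cv2.TM_CCOEFF_NORMED));print((x,y),l[0]-6,l[1]-6,round(v,2))
E
```

```text
position: [0.6688, 0.0632, 0.1575]
ft_force: [6.4, -1.7, -2.2]
position: [0.6688, 0.0631, 0.1577]
ft_force: [9.1, -1.3, -2.0]
(244, 209) 0 0 0.99
(233, 147) 0 0 1.0
(248, 175) 0 0 0.94
```

The bat is now blocked: the position is steady while the force rises to 9 N. I'll back off and clear the view.

```bash
python3 -m handwheel '[{"slide":[0.010,0.0014,0],"yaw":0,"gripper":0.0854},{"slide":[0.012,0.0014,0],"yaw":0,"gripper":0.0854},{"slide":[0,0,0.02],"yaw":0,"gripper":0.0854},{"slide":[0,0,0.02],"yaw":0,"gripper":0.0854},{"slide":[0,0,0.02],"yaw":0,"gripper":0.0854},{"slide":[0,0,0.02],"yaw":0,"gripper":0.0854},{"slide":[0,0,0.02],"yaw":0,"gripper":0.0854},{"slide":[0,0.0,0.01],"yaw":0,"gripper":0.0854}]'|sed -n '2p;4p'
python3 -m handwheel '[{"slide":[-0.015,0.03,0],"yaw":0,"gripper":0.0854},{"slide":[-0.015,0.03,0],"yaw":0,"gripper":0.0854},{"slide":[-0.015,0.03,0],"yaw":0,"gripper":0.0854},{"slide":[-0.015,0.03,0],"yaw":0,"gripper":0.0854},{"slide":[-0.015,0.03,0],"yaw":0,"gripper":0.0854},{"slide":[-0.015,0.03,0],"yaw":0,"gripper":0.0854},{"slide":[-0.015,0.03,0],"yaw":0,"gripper":0.0854},{"slide":[-0.015,0.03,0],"yaw":0,"gripper":0.0854}]'|sed -n '2p;4p'
python3 - <<'E'
from h import *
for n in ["top","scene"]: cv2.imwrite(f"pics/{n}6.png",bot.capture(n)[:,:,::-1])
t=cv2.imread("pics/top6.png");s=cv2.imread("pics/scene6.png")
a=t[100:320,140:340];b=s[90:290,190:390]
cv2.imwrite("pics/m6.png",np.hstack([cv2.resize(a,(400,440)),cv2.resize(b,(400,440))]))
try: batpose(t[:,:,::-1].copy(),s[:,:,::-1].copy())
except Exception as e: print(e)
E
```

```text
position: [0.6889, 0.0663, 0.27]
ft_force: [0.5, -0.8, -0.1]
position: [0.5674, 0.3073, 0.2674]
ft_force: [0.7, -0.1, -0.4]
wheel-frame centre mm [1.3 1.1] yaw err 0.09 -0.41 z [0.1924 0.1879 0.1867 0.1925]
```

View pics/m6.png

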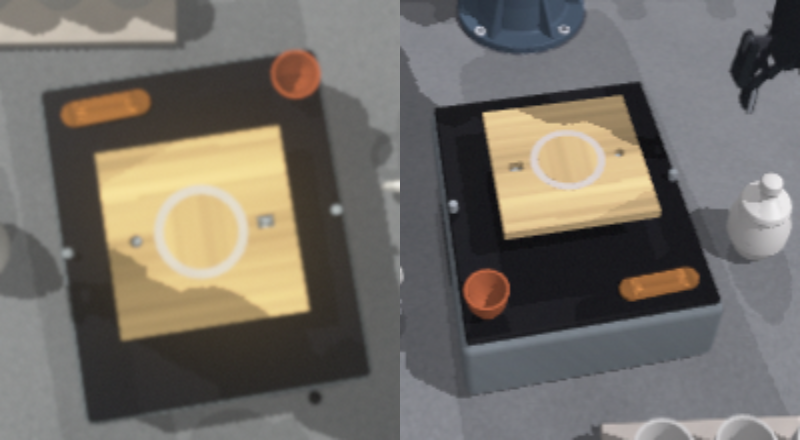

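Both holes now show the bright pin tops inside them, and the bat looks flat and parallel to the wheel. The triangulated z values leave about 1° of tilt. I'll check the camera bias against the deck corners, which are known to be at z = 0.130.

```bash
python3 - <<'E'
from h import *
L=lambda p:[(x/2+140,y/2+100) for x,y in p]
T=L([(368,375),(92,420),(44,92),(318,50),(68,253),(336,210)])
S=[(207.5,139.1),(311.5,127.7),(348.5,225),(224,244.5),(327,169.1),(216.5,183.6)]
print("-x,-y; -x,+y; +x,+y; +x,-y; studs\n",tri(T,S).round(4))
# refined: 3D pose fit of seated bat against both quads
t,s=[cv2.imread(f"pics/{n}6.png")[:,:,::-1].copy() for n in("top","scene")]
qt,qs=srt("top",quad(t,(165,140,315,280))),srt("scene",quad(s,(215,118,345,220)))
def proj(n,P):
    K,d,M=cal(n);E=np.linalg.inv(M);return cv2.projectPoints(P,cv2.Rodrigues(E[:3,:3])[0],E[:3,3],K,d)[0][:,0]
c=W0+Rw.T@[.001,.001]
for h,tilt in((.192,0),(.192,.09/.9)):
    sq=np.array([[-.1,-.1],[.1,-.1],[.1,.1],[-.1,.1]]);P=np.c_[c+sq@Rw,h-sq[:,0]*0-tilt*0*sq[:,0]]
print("resid top",(qt-proj("top",P)).round(1).tolist(),"scene",(qs-proj("scene",P)).round(1).tolist())
E
```

```text
-x,-y; -x,+y; +x,+y; +x,-y; studs
 [[ 0.3933 -0.1401  0.1274]
 [ 0.3496  0.1785  0.1275]
 [ 0.7253  0.2291  0.1321]
 [ 0.7716 -0.0887  0.132 ]
 [ 0.5375  0.2005  0.1382]
 [ 0.5816 -0.1073  0.1373]]
resid top [[0.1, 0.7], [0.6, -0.1], [-0.7, -0.0], [0.0, -0.4]] scene [[-0.1, -0.5], [-0.2, 1.4], [0.2, 1.6], [-0.2, 0.1]]
```

The back corners sit at 0.1925 m, against 0.192 m when seated. The front corners read low only because the contour takes in the bat's front face. So the bat is seated, and the hand is clear.

```bash
python3 -c "
from rig import bot
print(bot.state()['time_s'],bot.close_job())"
```

```text
the job is handed in; nothing more can be done
11.6 None
```

The bat looks seated: in the last pictures it lies flat on the wheel head with both pins showing in its holes. The pots and rib were left alone, the hand is clear, and the job was handed in at 11.6 s with no verdict returned.

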